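Shut the marked gas valve under the sliding cover

TASK

Push the sliding cover of the gas manifold box all the way open by its upright tab, then push the marked valve handle, the one of the three that ends in a round disc, fully shut, a quarter turn clockwise to square across its pipe. Only push gently with the closed fingertips, without gripping or forcing anything, and leave the two plain handles open and everything else on the bench where it is. Finish with the cover still open and the fingers clear.

Things in the scene. Friction and masses are not known exactly. Their poses are not given: they have to be found in the camera images.
- box: Grey sheet-steel gas manifold box fixed to the bench. Origin at bench height under the centre of its front compartment, the valve well. +x: the way the cover opens (roughly away from the robot); +y: left seen from the robot. Well: open-topped, x -70 to 70 mm, y -178 to 178, floor 4 mm above the bench, front and back walls 74 mm high. Three brass hose tails stick 32 mm out in front.
- deck (a point): Centre of the closed deck behind the well, over which the cover slides: box x 75 to 220 mm, 74 mm above the bench. Steel guide rails for the cover run along both sides of well and deck (box y 174 to 190 mm either side) and a stop strip closes the deck's far end (x 213 to 220); they rise to 84 mm.
- ledge (a point): Middle of the ledge on the box's +y side (box y 190 to 260 mm, 46 mm above the bench). Two small loose things stand on it, and a fixed pressure gauge at box x = 170, reaching 122 mm above the bench.
- cover (a joint): Slide of the flat aluminium cover along the box's +x, in m: 0 = closed over the well, 0.135 = fully open at its stop. Starts 0 to 0.025. Plate 150 x 356 x 4 mm, top face 79 mm above the bench, over box x -75 to 75 mm when closed. Captive in its rails, stays where left; slides with 3 N slowly, about 4 N at 0.1 m/s.
- cover_tab (a point): Middle of the top edge of the near (-x) face of the cover's upright tab; moves with the cover. The tab is 90 mm wide (box y), 5 mm thick (box x) and stands from 79 to 109 mm above the bench, with two low gussets on its far side. Push this near face toward the box's +x.
- marked_handle (a joint): Angle in rad of the marked quarter-turn handle: 0 = open, pointing to the box's -x along its pipe; 1.571 = shut at its stop, pointing to the box's +y, square across the pipe. It swings level, clockwise seen from above; starts 0 to 0.2; stays where left; needs 0.12 N m (2.5 N at 50 mm), a little more when fast.
- marked_pivot (a point): Top face of the marked handle on its pivot axis, 60 mm above the bench. Flat steel bar 14 mm wide, 8 mm thick (52 to 60 mm above the bench); it alone ends in a round disc 32 mm across, 8 mm thick, centred 50 mm from the pivot. The hub on the pivot is 20 mm across, 64 mm high. The three pivots lie at box x = 25 mm, y = -110, -10 and 90; the marked one's place changes.
- marked_tip (a point): Far end of the marked handle, on its top face, 66 mm from the pivot along the handle.
- marked_valve: Brass body of the marked valve, with its handle. Origin 4 mm above the bench on the pipe's line, 25 mm from the pivot toward the box's -x; axes as the box's. Its pipe runs along box x through the well, top 35 mm above the bench (42 mm near the pivot). The two plain valves have the same bodies.
- plain1_handle (a joint): Angle in rad of a plain handle, same meaning as for the marked one (0 = open, 1.571 = shut), starts between 0 and 0.2; it has to stay open.
- plain1_pivot (a point): Top face of this plain handle on its pivot axis, 60 mm above the bench. Straight square-ended bar 14 mm wide, 8 mm thick, no disc, reaching 66 mm from the pivot; it points to the box's -x when open.
- plain2_handle (a joint): Angle in rad of a plain handle, same meaning as for the marked one (0 = open, 1.571 = shut), starts between 0 and 0.2; it has to stay open.
- plain2_pivot (a point): Top face of this plain handle on its pivot axis, 60 mm above the bench. Straight square-ended bar 14 mm wide, 8 mm thick, no disc, reaching 66 mm from the pivot; it points to the box's -x when open.
- spray_can: upright closed can, 56 mm across, 150 mm tall, standing on the bench beside the box's -y end; origin under its base; leave it alone
- nozzle: small upright brass welding nozzle, 22 mm across, 50 mm tall, standing on the box's side ledge; origin under its base; leave it alone
- nut: round steel nut lying flat on the box's side ledge, 32 mm across, 14 mm high; origin under its centre; leave it alone
- tube: upright dark steel tube offcut on the bench beside the box's -y end, 40 mm across, 45 mm tall; origin under its centre; leave it alone
- wrench: flat wrench 150 mm long lying on the bench beyond the box's +y end, along its own x; leave it alone
- angle_iron: loose piece of steel angle, 80 x 40 x 40 mm, on the bench beyond the box's +y end; origin under its centre; leave it alone
- hammer: hammer 260 mm long lying on the bench on the robot's right, along its own x; leave it alone

How it is judged:
By the outcome, as a careful person would: the job done as asked, in the order asked, and still so for the second after the job is handed in, with the robot touching nothing.
It also fails if it takes over 45 s, if anything falls off the work surface, if the arm or the gripper's body presses on something with over 40 N, if the wrist force passes 120 N, or if a joint passes its speed limit or range.

ROBOT

A 7-joint arm with a two-finger parallel gripper is mounted at the origin on the work surface. World frame = base frame: x ahead of the robot, y to its left, z up, the work surface at z = 0. Lengths are in mm, angles in rad, forces in N, time in s.
With the tool pointing down it reaches from about 400 to 850 mm from the base axis. Payload 6.9 kg.
Tool frame: the origin (TCP) lies between the finger pads; the fingertips stand tcp_to_tips ahead of it and the grasp point (between the pads) lies 6 mm ahead of it (tcp_to_tips is the distance from the TCP to the fingertips, in mm); z points along the fingers, y is the direction in which the jaws open and shut (so a half turn about z gives the same grasp; the last joint's range is limited). The gripper opens to 85 mm and grips with 20 to 120 N. Pads are 22 mm wide; open, the fingers measure 114 mm over their backs; the gripper's body (76 mm by 85 mm) begins 54 mm behind the grasp point. The pads swing forward as they close: fully open they stand 13 mm farther back than shut.
Start: joints at [1.329, 0.507, -0.238, 1.5, 0.126, 1.149, -0.155], TCP at [212.402, -587.791, 256.275] pointing down, gripper open.
Joint ranges: [-3.08, 3.08], [-0.24, 2.05], [-1.43, 1.35], [0, 2.5], [-1.52, 4.66], [0.17, 1.96], [-2.89, 2.89]. Speed limits (rad/s): [2.39, 2.39, 3.14, 3.14, 3.14, 3.14, 3.14].

INTERFACE

Orientations are given as a rotation vector (axis times angle).
In Python, from cell import move_to, move_l, goto_joints, ungrasp, clamp, wait, solve_ik, grab_frame, camera_info, Unreachable, finish_job, current_clock, current_q, current_qvel, current_effort, current_eef_pos, current_eef_rot, current_force, current_ft_torque, current_gripper_width, tcp_to_tips gives the robot as it stands. Calls block until the motion is done:
- move_to(position, orientation): joint-space move of the TCP to a pose.
- move_l(position, attitude=None, velocity=150): straight line of the TCP; attitude=None keeps the orientation; velocity is the mean speed in mm/s.
- goto_joints(angles): joint-space move.
- ungrasp() and clamp(): open the fingers fully, or close them until they stop; the grip force is fixed at half the most.
- wait(seconds).
- solve_ik(position, orientation): joint angles nearest the present ones, or None.
- grab_frame(name): name is "scene" or "top" or "wrist"; returns (picture, depth): 384x512x3 uint8, red, green, blue; 384x512 float32, mm along the optical axis (not along the pixel's ray), 0 where there is no reading.
- camera_info(name): a dict with "fx", "fy", "cx", "cy" (pixels), "rvec" (rotation vector, rad) and "tvec" (3), from world to camera coordinates, as OpenCV has them; the wrist camera has in their place "T_tool_cam" (4x4, takes a point from camera to tool coordinates, whose origin is the TCP and whose axes are the flange's). Camera axes: x right, y down, z forward; pixel columns grow to the right and rows downward; lengths in mm; the calibration is good to about 2 mm. A picture is of the moment at which its call begins: read the wrist's pose just before it. camera_info takes no time and is no camera call.
A pose or a line that the arm cannot do raises Unreachable and nothing moves.
- finish_job(): hands the job in, once; it reports no verdict.
Readings, each from a call of its own:
- current_clock(): time.
- current_q(): joint angles.
- current_qvel(): joint speeds.
- current_effort(): joint torques, N m.
- current_eef_pos(): TCP position.
- current_eef_rot(): TCP orientation.
- current_force(): force on the tool from outside, world axes, zero at the start.
- current_ft_torque(): the same for the moment, N m.
- current_gripper_width(): opening from 0.0 (shut) to 1.0 (fully open).
Only numpy, scipy, OpenCV 4.12 (cv2) and the standard library are available. Lean on these libraries where they do the work, as an engineer would, in place of code of your own. Each camera call takes 0.05 s, during which the arm holds its last target.

## Working session

There is one attempt and no reset: what is moved stays moved. The work goes in short steps, each a Python script; the robot and the scene stay as the last script left them, time stands still between calls to the robot, and variables do not carry over. Pictures are saved under pics/ and viewed, and the job is handed in when it is done.

```bash
ls; mkdir -p pics
python3 - <<'E'
from cell import *
import cv2
for n in("scene","top"):
    im,d=grab_frame(n); cv2.imwrite(f"pics/{n}0.png",im[:,:,::-1]); print(camera_info(n))
    import numpy as np; np.save(f"pics/{n}0.npy",d)
print(current_clock(),tcp_to_tips() if callable(tcp_to_tips) else tcp_to_tips,current_eef_rot(),current_gripper_width(),camera_info("wrist"))
E
```

```text
pics
{'fx': 431.4312144638607, 'fy': 431.4312144638607, 'cx': 259.15098930498453, 'cy': 194.3358427012842, 'rvec': array([ 1.64111059,  1.87783402, -0.77578575]), 'tvec': array([ 116.81071195, -314.49883953, 1696.35311186])}
{'fx': 414.11270094138007, 'fy': 414.11270094138007, 'cx': 256.395065841599, 'cy': 195.9469009924454, 'rvec': array([ 2.14650378, -2.10086406,  0.22661357]), 'tvec': array([ -70.92955446,  571.95262451, 1197.10195866])}
0.1 25.0 [-3.09298349e+00 -5.41727037e-01  4.64031459e-04] 0.9981257006416733 {'fx': 316.2686100325061, 'fy': 316.2686100325061, 'cx': 259.03859069393724, 'cy': 191.69453166648296, 'T_tool_cam': array([[ 3.23013675e-04, -9.52160022e-01, -3.05599719e-01,
         7.81000801e+01],
       [ 9.99999942e-01,  3.39469157e-04, -7.04530029e-07,
        -1.57215446e-01],
       [ 1.04412504e-04, -3.05599701e-01,  9.52160077e-01,
        -1.18642930e+02],
       [ 0.00000000e+00,  0.00000000e+00,  0.00000000e+00,
         1.00000000e+00]])}
```

View pics/scene0.png

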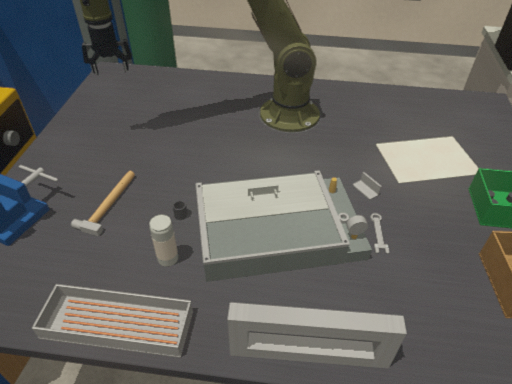

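View pics/top0.png

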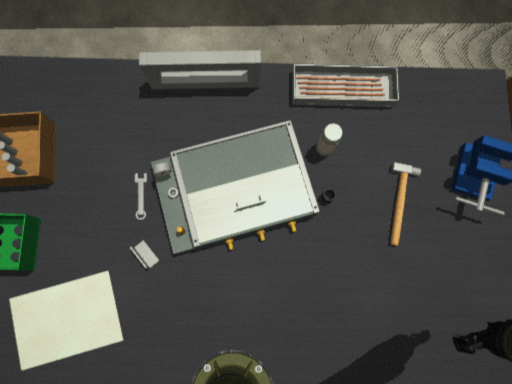

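The top view shows the box around pixel (240,185), with the robot base at the bottom, the cover tab near (250,203) and the hose tails at (229,244), (261,235) and (293,227). Next I'll enlarge the image and fit the box pose.

```bash
cat > h.py <<'E'
import numpy as np,cv2
from cell import *
from scipy.spatial.transform import Rotation as R
def cam(n):
    c=camera_info(n)
    if 'rvec' in c:
        Rm=cv2.Rodrigues(np.array(c['rvec']))[0]; return c,Rm.T,-Rm.T@np.array(c['tvec'])
    T=c['T_tool_cam']; Rt=R.from_rotvec(current_eef_rot()).as_matrix(); p=np.array(current_eef_pos())
    return c,Rt@T[:3,:3],Rt@T[:3,3]+p
def cloud(d,c,Rw,t):
    v,u=np.mgrid[:d.shape[0],:d.shape[1]]
    P=np.stack([(u-c['cx'])/c['fx']*d,(v-c['cy'])/c['fy']*d,d],-1)
    return P@Rw.T+t
def onz(px,z,c,Rw,t):
    px=np.atleast_2d(px).astype(float)
    r=np.c_[(px[:,0]-c['cx'])/c['fx'],(px[:,1]-c['cy'])/c['fy'],np.ones(len(px))]@Rw.T
    return t+r*((z-t[2])/r[:,2])[:,None]
def proj(P,c,Rw,t):
    q=(np.atleast_2d(P)-t)@Rw
    return np.c_[q[:,0]/q[:,2]*c['fx']+c['cx'],q[:,1]/q[:,2]*c['fy']+c['cy']]
E
python3 - <<'E'
from h import *
im=cv2.imread('pics/top0.png'); d=np.load('pics/top0.npy'); c,Rw,t=cam('top')
P=cloud(d,c,Rw,t)
for px in [(250,203),(240,190),(230,160),(175,225),(100,100),(220,135)]: print(px,P[px[1],px[0]].round(1))
s=im[110:270,130:360]; cv2.imwrite('pics/top0z.png',cv2.resize(s,None,fx=3.4,fy=3.4,interpolation=cv2.INTER_CUBIC))
# plate-level points
E
```

```text
(250, 203) [541.6 -39.9 110. ]
(240, 190) [585.9  -9.1  79.4]
(230, 160) [680.4  24.1  70.9]
(175, 225) [481.3 184.5  43.4]
(100, 100) [898.8 466.   -6.3]
(220, 135) [783.8  63.1   3. ]
```

View pics/top0z.png

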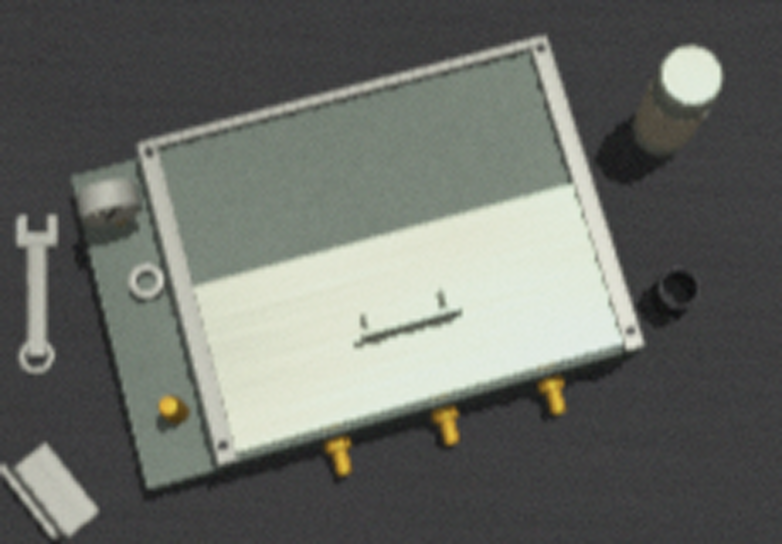

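The zoom shows the outer rail corners at about (137,142), (548,38), (643,347) and (218,466). The tab's top edge runs from about (357,345) to (461,313).

Run:
```python
from h import *
c,Rw,t=cam('top')
f=lambda a:(np.array(a)+.5)/3.4-.5+[130,110]
C=onz(f([(137,142),(548,38),(643,347),(218,466)]),84,c,Rw,t)[:,:2]
print(C.round(1))
fl,fr,nr,nl=C
print('widths',np.linalg.norm(fl-fr),np.linalg.norm(nl-nr),'len',np.linalg.norm(fl-nl),np.linalg.norm(fr-nr))
ang=lambda v:np.degrees(np.arctan2(v[1],v[0]))
print(ang(fl-nl),ang(fr-nr),ang(fl-fr)-90,ang(nl-nr)-90)
yaw=np.radians(np.mean([ang(fl-nl),ang(fr-nr),ang(fl-fr)-90,ang(nl-nr)-90]))
X=np.array([np.cos(yaw),np.sin(yaw)]);Y=np.array([-X[1],X[0]])
o=(fl+fr)/2-220*X
print('yaw',np.degrees(yaw),'o',o, 'near x',[(p-o)@X for p in (nr,nl)])
B=lambda p:np.c_[(p[:,:2]-o)@X,(p[:,:2]-o)@Y].round(1)
print('tab',B(onz(f([(357,345),(461,313)]),109,c,Rw,t)))
print('plate far edge',B(onz(f([(195,287),(572,186)]),79,c,Rw,t)))
print('plate near edge',B(onz(f([(236,451),(618,347)]),79,c,Rw,t)))
print('nozzle',B(onz(f([(172,405)]),96,c,Rw,t)),'gauge',B(onz(f([(110,185)]),120,c,Rw,t)),'can',B(onz(f([(691,75)]),150,c,Rw,t)),'tube',B(onz(f([(678,288)]),45,c,Rw,t)))
```

```text
[[ 699.   205.3]
 [ 806.4 -159.6]
 [ 524.9 -243.1]
 [ 414.5  119.4]]
widths 380.43218937988297 378.9959909903519 len 297.22104916545794 293.6427979672378
16.79530195517332 16.51663284675742 16.39729275534225 16.93726506327137
yaw 16.66162315513609 o [541.94037878 -40.23268593] near x [np.float64(-74.51940438991411), np.float64(-76.34269357542507)]
tab [[-11.3  49.3]
 [ -8.1 -43.2]]
plate far edge [[  80.8  172.2]
 [  81.5 -172.4]]
plate near edge [[ -67.5  172.2]
 [ -68.2 -169.5]]
nozzle [[-17.3 213.4]] gauge [[176.8 217.3]] can [[ 131.8 -285. ]] tube [[ -27.1 -244.1]]
```

The fit agrees with the given sizes (380 × 295 mm, square to within 0.5°). The cover sits at about 6 mm and the tab's near face at about x = -12. Now I'll close the fingers, check reachability for the planned poses and hover behind the tab.

```bash
cat >> h.py <<'E'
yaw=np.radians(16.66); O=np.array([541.94,-40.23])
def W(x,y,z): return [O[0]+x*np.cos(yaw)-y*np.sin(yaw),O[1]+x*np.sin(yaw)+y*np.cos(yaw),z]
def Bx(p): 
    a=p[0]-O[0];b=p[1]-O[1]; return np.array([a*np.cos(yaw)+b*np.sin(yaw),-a*np.sin(yaw)+b*np.cos(yaw),p[2]])
def ori(phi): # tool down, tool x at box yaw phi(deg)
    return (R.from_euler('z',yaw+np.radians(phi))*R.from_euler('x',np.pi)).as_rotvec()
def fB(): 
    f=np.array(current_force()); return np.array([f[0]*np.cos(yaw)+f[1]*np.sin(yaw),-f[0]*np.sin(yaw)+f[1]*np.cos(yaw),f[2]])
E
python3 - <<'E'
from h import *
for phi in (0,45,90,-45,-90,180):
    for p in ((-50,3,115),(110,3,115),(-30,-140,75),(0,140,75)):
        q=solve_ik(W(*p),ori(phi)); print(phi,p,None if q is None else np.round(q,2))
clamp(); print(current_gripper_width(),tcp_to_tips,current_force())
move_to(W(-48,3,190),ori(0)); print(current_clock(),current_force(),Bx(current_eef_pos()))
c,Rw,t=cam('wrist')
im,d=grab_frame('wrist'); cv2.imwrite('pics/w1.png',im[:,:,::-1]); np.save('pics/w1.npy',d)
im,d=grab_frame('scene'); cv2.imwrite('pics/s1.png',im[:,:,::-1]); np.save('pics/s1.npy',d)
E
```

```text
0 (-50, 3, 115) [ 0.31  0.5  -0.37  2.02  0.28  0.67 -1.52]
0 (110, 3, 115) [ 0.19  0.68 -0.37  1.61  0.29  0.9  -1.57]
0 (-30, -140, 75) [ 0.47  0.65 -0.3   1.83  0.28  0.7  -1.27]
0 (0, 140, 75) [ 0.05  0.59 -0.43  2.02  0.41  0.62 -1.93]
45 (-50, 3, 115) [ 0.43  0.53 -0.55  2.02  0.42  0.71 -0.88]
45 (110, 3, 115) [ 0.29  0.72 -0.56  1.61  0.45  0.94 -0.92]
45 (-30, -140, 75) [ 0.56  0.67 -0.46  1.83  0.42  0.74 -0.62]
45 (0, 140, 75) [ 0.13  0.61 -0.55  2.02  0.52  0.65 -1.25]
90 (-50, 3, 115) [ 0.53  0.56 -0.71  2.02  0.53  0.76 -0.21]
90 (110, 3, 115) [ 0.39  0.76 -0.75  1.61  0.59  1.01 -0.26]
90 (-30, -140, 75) [ 0.65  0.7  -0.61  1.83  0.55  0.79  0.05]
90 (0, 140, 75) [ 0.18  0.63 -0.64  2.02  0.58  0.68 -0.54]
-45 (-50, 3, 115) [ 0.19  0.49 -0.2   2.02  0.15  0.65 -2.17]
-45 (110, 3, 115) [ 0.07  0.67 -0.17  1.62  0.14  0.87 -2.22]
-45 (-30, -140, 75) [ 0.32  0.64 -0.07  1.83  0.07  0.68 -1.85]
-45 (0, 140, 75) [-0.09  0.57 -0.22  2.02  0.21  0.58 -2.52]
-90 (-50, 3, 115) [ 0.04  0.48  0.02  2.02 -0.01  0.64 -2.78]
-90 (110, 3, 115) [-0.06  0.67  0.05  1.62 -0.04  0.86 -2.84]
-90 (-30, -140, 75) [ 0.21  0.64  0.11  1.83 -0.11  0.67 -2.47]
-90 (0, 140, 75) [-0.8   0.77  0.95  2.03 -0.88  0.82 -2.17]
180 (-50, 3, 115) [ 0.65  0.62 -0.91  2.01  0.67  0.84  1.21]
180 (110, 3, 115) [ 0.51  0.86 -1.02  1.61  0.79  1.14  1.15]
180 (-30, -140, 75) [ 0.8   0.79 -0.9   1.82  0.77  0.92  1.41]
180 (0, 140, 75) [ 0.31  0.69 -0.86  2.02  0.75  0.78  0.86]
-0.0002731154457146599 25.0 [-0.30971378 -0.08298076 -0.18791944]
3.05 [0.02894735 0.35459136 0.56586032] [-48.20037665   1.94788972 190.01314344]
```

View pics/w1.png

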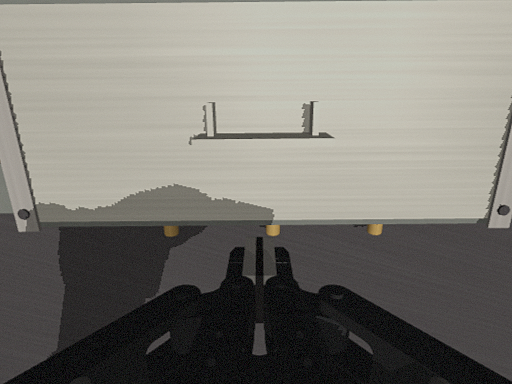

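View pics/s1.png

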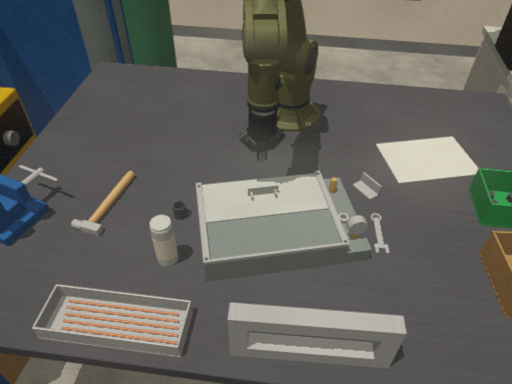

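Run:
```python
from h import *
c,Rw,t=cam('wrist'); d=np.load('pics/w1.npy'); P=cloud(d,c,Rw,t)
b=np.array([Bx(p) for p in P.reshape(-1,3)]).reshape(P.shape)
T=current_eef_pos()
# finger pts: near tool axis above 100
m=(d>0)&(abs(b[...,1]-3)<50)&(b[...,2]>125); print('finger zmin',np.sort(b[m][:,2])[:30:5],b[m].min(0),b[m].max(0), m.sum())
m=(d>0)&(b[...,2]>90)&(b[...,2]<115)&(abs(b[...,1])<60)&(abs(b[...,0])<40); print('tab',np.percentile(b[m],[1,5,50,95,99],axis=0).round(1))
m=(d>0)&(b[...,2]>70)&(b[...,2]<88)&(abs(b[...,1])<150)&(abs(b[...,0])<60);print('plate z',np.median(b[m][:,2]))
```

```text
finger zmin [169.85737504 170.23796235 170.42528981 170.78164937 170.95410034
 171.32756837] [-60.32932292 -46.99399157 169.85737504] [-29.18596592  52.99669726 256.82872682] 33172
tab [[ -3.7 -44.4  90.7]
 [ -3.1 -39.8  93.1]
 [  0.9  -1.  109. ]
 [ 18.2  38.6 110.8]
 [ 21.9  43.4 111.3]]
plate z 80.00618991575513
```

The wrist view shows the tab at rows 134-138, centred near column 262. The measured plate height of 80 and tab top of 109 match the given values. The closed fingertips end at or above the expected z. Descending and pushing.

Run:
```python
from h import *
move_l(W(-48,0,114),ori(0),120); print(current_clock(),Bx(current_eef_pos()).round(1)); f0=fB(); print('f0',f0.round(2))
x=-48
while x<128:
    x+=8 if x<104 else 2
    move_l(W(x,0,114),ori(0),60 if x<104 else 25)
    f=fB()-f0; print(x,Bx(current_eef_pos()).round(1),f.round(2))
    if abs(f[0])>12 or abs(f[2])>10: break
print(current_clock())
```

```text
3.9333 [-47.6  -0.  114.4]
f0 [-0.56  0.34  0.09]
-40 [-39.1  -0.  114.5] [ 0.15 -0.12 -0.12]
-32 [-3.15e+01  1.00e-01  1.14e+02] [ 0.81  0.29 -0.7 ]
-24 [-2.35e+01  1.00e-01  1.14e+02] [ 0.39 -0.95 -0.49]
-16 [-1.560e+01  1.000e-01  1.139e+02] [ 0.62 -0.01 -0.37]
-8 [ -7.8   0.  113.9] [ 0.27 -0.76  0.05]
0 [  0.3   0.  114. ] [ 0.63 -1.48 -0.51]
8 [  8.5   0.  114. ] [ 1.43 -0.26  0.18]
16 [ 16.5   0.  114. ] [ 0.55 -0.13  0.43]
24 [ 24.5  -0.  114.1] [1.46 0.27 0.71]
32 [ 32.4   0.  114.1] [ 0.24 -1.17  0.89]
40 [ 40.4   0.  114. ] [ 0.9  -0.88 -0.06]
48 [ 48.5   0.  114. ] [-0.21  0.23  0.39]
56 [5.64e+01 1.00e-01 1.14e+02] [1.5  0.31 0.09]
64 [ 64.4  -0.  114. ] [ 0.48 -0.45 -0.59]
72 [ 72.4   0.  114. ] [ 0.18 -0.57  0.15]
80 [ 80.4   0.  114. ] [ 0.26 -1.12 -0.24]
88 [ 88.4   0.  114. ] [ 0.76  0.31 -0.83]
96 [ 96.4   0.  114. ] [ 0.61 -0.64 -0.61]
104 [104.4   0.  114. ] [-0.31  0.53 -0.78]
106 [106.1   0.  114. ] [-1.43  0.31 -0.09]
108 [108.1   0.  113.9] [-1.68  0.15  0.04]
110 [110.2   0.  113.9] [-0.39 -0.02 -0.87]
112 [112.2   0.  113.9] [-1.04 -0.3  -0.17]
114 [113.9   0.  113.9] [-2.75 -0.34  0.1 ]
116 [114.   -0.  113.8] [-8.33  1.57  4.11]
118 [114.1  -0.  113.7] [-15.34   1.86   9.22]
11.25
```

The cover reached its stop: the arm held at TCP x ≈ 114 and the force rose to 15 N. Now I'll back off and look into the well.

Run:
```python
from h import *
move_l(W(95,0,114),ori(0),100)
move_l(W(40,0,200),ori(0),250)
move_l(W(-75,0,230),ori(0),250)
print(current_clock(),Bx(current_eef_pos()).round(1))
c,Rw,t=cam('wrist'); np.savez('pics/w2c.npz',Rw=Rw,t=t)
im,d=grab_frame('wrist'); cv2.imwrite('pics/w2.png',im[:,:,::-1]); np.save('pics/w2.npy',d)
im,d=grab_frame('top'); cv2.imwrite('pics/t2.png',cv2.resize(im[110:270,130:360,::-1],None,fx=3.4,fy=3.4)); np.save('pics/t2.npy',d)
```

```text
12.8167 [-7.440e+01 -1.000e-01  2.296e+02]
```

View pics/w2.png

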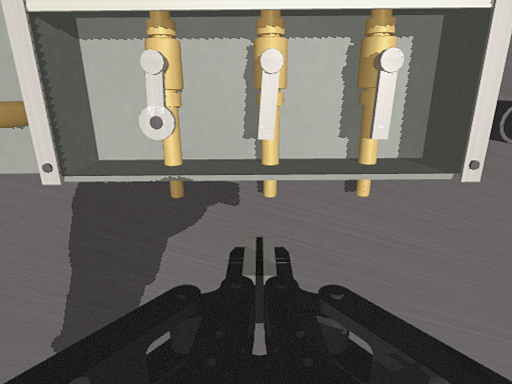

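View pics/t2.png

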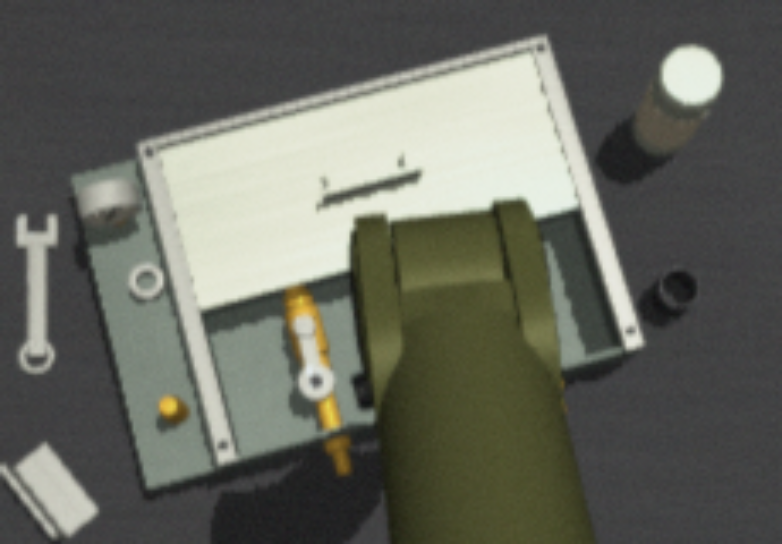

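The cover lies against the far stop strip. The disc handle is the left valve, with its pivot at pixel (151,62) and disc centre at (156,123) in the wrist view. The two plain handles are at columns 271 and 390.

Run:
```python
from h import *
c=camera_info('wrist'); z=np.load('pics/w2c.npz'); Rw,t=z['Rw'],z['t']
for n,px,zz in (('hub',(151.5,62),64),('disc',(156,123),60),('hub2',(271.5,61),64),('tip2',(266,138),60),('hub3',(392,60),64),('tip3',(381,138),60),('plate near L',(35,11),79),('plate near R',(460,11),79)):
    print(n,Bx(onz(px,zz,c,Rw,t)[0]).round(1))
c,Rw,t=cam('top'); d=np.load('pics/t2.npy')
f=lambda a:(np.array(a)+.5)/3.4-.5+[130,110]
for n,px,zz in (('disc',(317,381),60),('hub',(305,327),64),('edgeL',(203,309),79),('edgeR',(578,210),79),('tab',(318,207),109),('tab',(421,174),109)): print(n,Bx(onz(f(px),zz,c,Rw,t)[0]).round(1))
```

```text
hub [26.1 89.9 64. ]
disc [-24.3  92.4  60. ]
hub2 [ 26.9 -10.2  64. ]
tip2 [-37.6  -6.2  60. ]
hub3 [  27.7 -110.5   64. ]
tip3 [ -37.6 -110.5   60. ]
plate near L [ 60.7 169.5  79. ]
plate near R [  60.7 -151.6   79. ]
disc [-24.7  90.9  60. ]
hub [23.8 88.9 64. ]
edgeL [ 59.9 170.1  79. ]
edgeR [  59.  -171.2   79. ]
tab [114.1  50.6 109. ]
tab [119.2 -43.  109. ]
```

Run:
```python
from h import *
c=camera_info('wrist'); T=c['T_tool_cam']; d=np.load('pics/w2.npy')
P=cloud(d,c,T[:3,:3],T[:3,3]).reshape(-1,3); P=P[d.ravel()>0]
for z in range(25,-80,-10):
    m=(P[:,2]<=z)&(P[:,2]>z-10)&(abs(P[:,0])<60)
    if m.sum(): print(z,z-10,m.sum(),P[m].min(0).round(0)[:2],P[m].max(0).round(0)[:2])
```

```text
25 15 174 [  6. -12.] [11. 12.]
15 5 605 [  6. -13.] [12. 14.]
5 -5 771 [  6. -13.] [12. 14.]
-5 -15 957 [-11. -14.] [12. 14.]
-15 -25 1986 [-12. -33.] [14. 32.]
-25 -35 6660 [-12. -40.] [14. 40.]
-35 -45 5571 [-10. -48.] [18. 48.]
-45 -55 9785 [ -6. -58.] [18. 57.]
-55 -65 8376 [  5. -61.] [19. 60.]
-65 -75 292 [ 16. -18.] [19. 18.]
```

```bash
cat >> h.py <<'E'
def pose(th,off=27,z=75,r=50):
    px,py=25.5,90
    return W(px-r*np.cos(th)-off*np.sin(th),py+r*np.sin(th)-off*np.cos(th),z),ori(90-np.degrees(th))
E
python3 - <<'E'
from h import *
for th in np.linspace(0,1.65,12):
    p,o=pose(th); assert solve_ik(p,o) is not None
p,o=pose(0,41,190); move_to(p,o); print(current_clock(),Bx(current_eef_pos()).round(1))
p,o=pose(0,41); move_l(p,o,110); f0=fB(); print(current_clock(),Bx(current_eef_pos()).round(1),f0.round(2))
p,o=pose(0,30); move_l(p,o,40); print((fB()-f0).round(2))
th=0
while th<1.45:
    th+=0.12; p,o=pose(th); move_l(p,o,40); f=fB()-f0; e=Bx(current_eef_pos())-Bx(p)
    print(round(th,2),e.round(1),f.round(2))
    if np.linalg.norm(f)>12: break
print(current_clock())
E
```

```text
13.9917 [-24.3  49.  189.7]
15.1833 [-24.1  49.   75.5] [-0.53 -0.62  0.69]
[ 0.31  0.97 -0.13]
0.12 [ 0.1 -0.1  0. ] [ 1.02  0.3  -0.83]
0.24 [ 0.1 -0.1  0. ] [ 0.81 -0.47 -0.61]
0.36 [ 0.  0. -0.] [ 0.27 -0.96 -1.22]
0.48 [ 0.   0.1 -0. ] [-0.21  0.29 -0.48]
0.6 [-0.   0.1 -0.1] [ 0.9  -0.51 -1.22]
0.72 [-0.   0.1 -0.1] [-0.15  0.2  -0.77]
0.84 [-0.   0.1 -0.1] [-0.07 -0.06 -1.47]
0.96 [-0.   0.1 -0.1] [-1.17  0.36 -1.8 ]
1.08 [ 0.   0.1 -0. ] [ 0.62  0.37 -1.56]
1.2 [ 0.   0.1 -0. ] [-0.7   0.5  -0.22]
1.32 [ 0.1  0.1 -0. ] [-0.72  1.   -1.13]
1.44 [ 0.1  0.1 -0. ] [-0.68  0.59 -1.15]
1.56 [ 0.1  0.  -0. ] [-1.93  1.18 -1.82]
19.8
```

Run:
```python
from h import *
p0,_=pose(1.571); b=Bx(p0); f0=np.array([-.53,-.62,.69])
for k in range(0,8):
    p=W(b[0]+k,b[1],75); move_l(p,ori(0),20); f=fB()-f0; print(k,Bx(current_eef_pos()).round(2),f.round(2))
    if f[0]<-8: break
print(current_clock())
c,Rw,t=cam('wrist')
im,d=grab_frame('wrist'); cv2.imwrite('pics/w3.png',im[:,:,::-1])
move_l(W(b[0]-18,b[1],75),ori(0),80); move_l(W(b[0]-18,b[1],190),ori(0),200)
move_l(W(-75,0,230),ori(0),250); print(current_clock())
c,Rw,t=cam('wrist'); im,d=grab_frame('wrist'); cv2.imwrite('pics/w4.png',im[:,:,::-1]); np.savez('pics/w4c.npz',Rw=Rw,t=t)
```

```text
0 [ -1.73 139.9   74.98] [-1.94  1.12 -0.5 ]
1 [ -0.67 140.24  74.95] [-2.62  1.98 -0.63]
2 [ -0.32 140.24  74.86] [-4.27  1.96  1.5 ]
3 [ -0.17 140.24  74.76] [-7.3   3.66  2.35]
4 [-6.0000e-02  1.4019e+02  7.4650e+01] [-8.    3.83  4.83]
5 [4.0000e-02 1.4016e+02 7.4510e+01] [-10.6    3.48   5.09]
21.3
23.2833
```

View pics/w4.png

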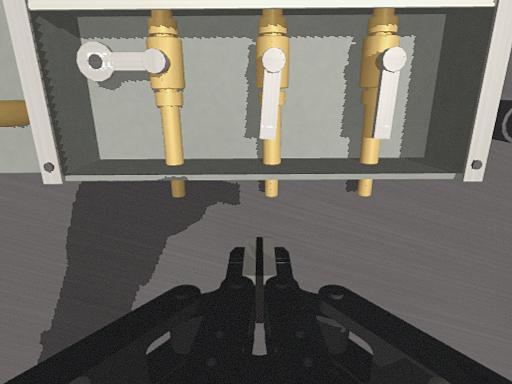

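The handle now lies square across its pipe, with the hub at (154,62) and the disc at (96,61). The plain handles look unchanged. I'll retract, run a final check and hand in.

Run:
```python
from h import *
c=camera_info('wrist'); z=np.load('pics/w4c.npz')
for n,px,zz in (('hub',(154,62),64),('disc',(96,61.5),60),('hub2',(274,60),64),('tip2',(268,137),60),('hub3',(394,59),64),('tip3',(383,137),60),('edge',(40,11),79),('edge',(460,10),79)):
    print(n,Bx(onz(px,zz,c,z['Rw'],z['t'])[0]).round(1))
move_to(W(-90,-330,260),ori(0)); print(current_clock())
im,d=grab_frame('top'); cv2.imwrite('pics/t5.png',cv2.resize(im[110:270,130:360,::-1],None,fx=3.4,fy=3.4))
im,d=grab_frame('scene'); cv2.imwrite('pics/s5.png',im[:,:,::-1])
```

```text
hub [25.3 89.3 64. ]
disc [ 26.  139.5  60. ]
hub2 [ 27.  -10.6  64. ]
tip2 [-37.3  -6.4  60. ]
hub3 [  27.8 -110.2   64. ]
tip3 [ -37.1 -110.4   60. ]
edge [ 59.8 167.1  79. ]
edge [  60.7 -149.4   79. ]
24.5917
```

View pics/t5.png

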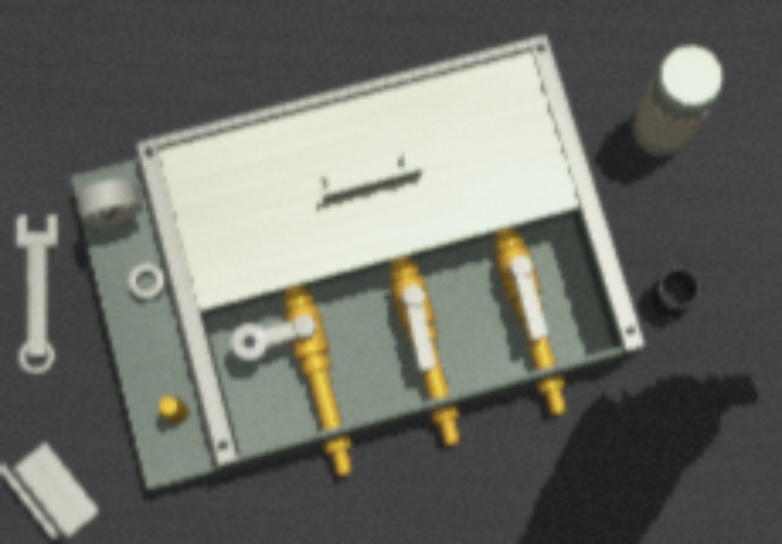

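View pics/s5.png

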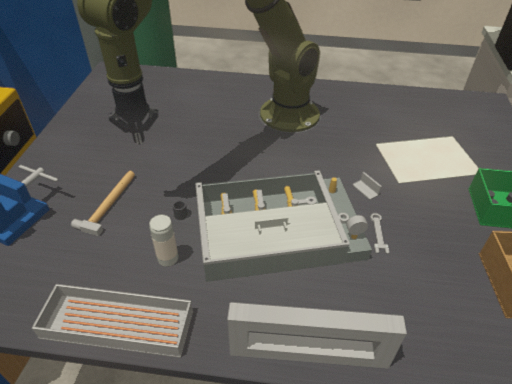

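Everything looks right: the cover is against its stop, the disc handle at (248,341)-(305,327) is square to its pipe, and the loose objects haven't moved.

```bash
python3 -c "
from cell import *
finish_job()"
```

```text
the job is handed in; nothing more can be done
```

I pushed the cover fully open by its tab, then swung the disc-ended handle (the one at box y = +90) shut with the closed fingertips. I handed the job in at about 25 s.

- **Cover:** its near edge measured 60 mm in box x, as expected when fully open. The push ended on the stop at about 15 N, and the cover was still open in the last pictures.
- **Marked handle:** the disc centre measured (26, 139.5) mm against a pivot at (25, 90), so it is square across its pipe to within about 1°. It met its stop at about 11 N.
- **Everything else:** the two plain handles measured the same before and after, to within a millimetre. The loose objects looked unmoved in the final pictures, and the fingers are well clear.

One reading disagreed: before the push, the top and wrist cameras put the tab's near face about 8 mm apart (-11 and -3 mm). This didn't affect the result, because the push went on until the cover met its stop.

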